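Test a repaired circuit card at the right selector setting

ROBOT

A 7-joint arm with a two-finger parallel gripper is mounted at the origin on the work surface. World frame = base frame: x ahead of the robot, y to its left, z up, the work surface at z = 0. Lengths are in m, angles in rad, forces in N, time in s.
With the tool pointing down it reaches from about 0.425 to 0.825 m from the base axis. Payload 3.6 kg.
Tool frame: the origin (TCP) lies at the very end of the fingers, on their centre line; the grasp point (between the pads) lies 19 mm behind it; z points along the fingers, y is the line along which they close (so a half turn about z gives the same grasp; the last joint's range is limited). The gripper opens to 85 mm and grips with 20 to 120 N. Pads are 22 mm wide; open, the fingers measure 114 mm over their backs; the gripper's body (76 mm by 85 mm) begins 54 mm behind the grasp point. The pads swing forward as they close: fully open they stand 13 mm farther back than shut.
Start: joints at [1.131, 0.615, -0.013, 1.423, 0.008, 1.103, -0.04], TCP at [0.261, -0.595, 0.231] pointing down, gripper open.
Joint ranges: [-3.12, 3.12], [-0.3, 2.06], [-1.34, 1.32], [0.26, 2.42], [-1.36, 4.5], [0.01, 1.98], [-2.84, 2.84]. Speed limits (rad/s): [2.79, 2.79, 3.14, 3.14, 3.14, 3.14, 3.14].

INTERFACE

Orientations are given as a rotation vector (axis times angle).
In Python, from station import manip gives the robot as it stands.
- The arm moves only by the shell command python3 -m inch 'ROWS'. ROWS is JSON, a list of rows, each an object of numbers: "x", "y", "z": the shift along the world's x, y, z each as a share of 0.2 m, from -1 to 1; "yaw": the turn about the world's z as a share of 0.5 rad, from -1 to 1; "grip": the closure, from 0 (fully open) to 1 (shut). In form: [{"x": .., "y": .., "z": .., "yaw": .., "grip": ..}, ...]. A call has 1 to 10 rows; each row is the pose to reach, as a shift and turn from the pose commanded when the call began; what a row does not reach only later rows make up. A row lasts 1/8 s, in which the tool goes at most 62.5 mm and 10.7 degrees, less where a joint would pass 70% of its speed; a pose out of reach is approached as far as the arm can. A call with a number of a shift or a turn outside -1 to 1 is refused whole. A call with a gripper value outside its range is refused whole. The fingers move at their own pace and stop on an object; the grip force is fixed at half the most. Time passes only in rows, so rows that repeat a pose let the fingers close. It gives the time, the measured TCP pose, the force, the opening and the grip force at its end, in the units of the state.
- manip.state(): the state, without advancing time (a new reading comes with each control period).
- manip.capture(name): name is "scene" or "top"; returns (picture, depth): 384x512x3 uint8, red, green, blue; 384x512 float32, m along the optical axis (not along the pixel's ray), 0 where there is no reading.
- manip.camera_info(name): a dict with "fx", "fy", "cx", "cy" (pixels), "R" (3x3) and "t" (3): a world point X has camera coordinates R X + t. Camera axes: x right, y down, z forward; pixel columns grow to the right and rows downward; lengths in m; the calibration is good to about 2 mm. A picture is of the moment at which its call begins. camera_info takes no time and is no camera call.
- manip.sign_off(): hands the job in; it is judged then, once.
The state is a dict: "t": time; "qpos": joint angles; "joint_vel": joint speeds; "joint_torque": joint torques, N m; "ee_pos": TCP position; "eef_rot": TCP orientation; "force": force on the tool from outside, world axes, zero at the start; "wrist_torque": the same for the moment, N m; "finger_gap": finger opening in m; "grip_force": force on a finger pad.
Only numpy, scipy, OpenCV 4.12 (cv2) and the standard library are available. Lean on these libraries where they do the work, as an engineer would, in place of code of your own. Each camera call takes 0.05 s, during which the arm holds its last target. There are 200 camera calls.

TASK

Slide the repaired card (the one with the yellow grip strip) up out of the rack and stand it fully home in the bench tester's slot, without dropping it. With the card in place, turn the tester's selector exactly four clicks clockwise from where it stands now, and then press the green start button fully in and let it go. Leave the other card in the rack and the things lying about where they are.

Things in the scene. Friction and masses are not known exactly. Their poses are not given: they have to be found in the camera images.
- card_grip (a point): Centre of the YELLOW strip on the repaired card's top edge. Card: upright green board, 90 mm wide (x), 4 mm thick (y), 80 mm tall in all, 90 g. The strip is 90 mm long (x), 10 mm thick (y), 14 mm tall; this point is 73 mm above the foot, 7 mm below the top. Grasp across the thickness (y), from above. It starts in an outer slot of the rack and may go into the tester either way round.
- card_foot (a point): Middle of the bottom edge of the same card, 73 mm straight below its strip's centre; z axis up along the card.
- other_grip (a point): Centre of the grip strip of the other card, of the same size with a BLACK strip, which stays in the rack's other outer slot, 112 mm from the first.
- rack: Blue plastic rack fixed to the table; origin: middle of its underside. Base 124 x 152 x 8 mm; three slots run along its x axis, at y = -56, 0 and +56 mm, each 6.5 mm wide, 100 mm long and 32 mm deep, walls up to 40 mm above the table. The cards stand on the base, feet 8 mm above the table, parallel to the slots; the middle slot is empty.
- tester: Grey bench tester fixed to the table, case 210 mm (x) x 300 mm (y) x 45 mm tall; origin at the middle of its underside on the table. On its top: the card slot (see dock) at y = +95 mm, the selector at x = +20, y = -60 mm and the green start button at x = -72, y = +20 mm.
- dock (a point): Middle of the floor of the tester's card slot, 15 mm above the table, 30 mm below the case top. The slot runs along the tester's x axis: 100 mm long, 6.5 mm wide; two flared black lips widen its mouth to about 20 mm and reach 55 mm above the table. A card fully home stands with its foot on this floor, strip centre 73 mm above it. Axes as the tester's.
- selector_axis (a point): Point on the selector's upright turning axis, on the case top, 45 mm above the table.
- peg (a point): Mid-height of the selector's red upright peg. The selector is a black hub (24 mm radius, top 22 mm above the case) with a flat arm (top 20 mm above the case) carrying the peg 45 mm from the axis; peg 12 mm in diameter, 18 to 54 mm above the case top, this point at 36 mm. Push the peg sideways round the axis to turn the selector.
- selector (a joint): Selector angle in rad, growing clockwise seen from above. It rests on a click every 0.524 rad (30 degrees): 0, 0.524 .. 4.19, end stops just beyond; it starts at 0, 0.524 or 1.047. 3 to 5 N at the peg takes it to the next click; past half-way it snaps in by itself and stays. At 0 the arm points 120 degrees counter-clockwise from the tester's x axis.
- start_top (a point): Middle of the top of the green start button (28 mm across) on the tester, 67 mm above the table when not pressed.
- start (a joint): Travel of the start button in m: 0 out, 0.006 fully pressed, which takes 5 N; it springs back.
- tape: Orange roll of tape, 42 mm across, 15 mm tall, lying on the tester's top near its far edge; bystander. Origin: middle of its underside.
- multimeter: Yellow hand multimeter, 160 x 78 x 34 mm, lying beyond the tester; bystander.
- mug: White mug, 80 mm across, 85 mm tall, upright beyond the rack; bystander.
- screwdriver: Orange screwdriver, 200 mm, lying on the table right of the tester; bystander.
- cup: Small white cup, 44 mm across, 40 mm tall, beyond the tester; bystander.
- brush: Blue brush, 170 mm, lying left of the rack; bystander.

How it is judged:
By the outcome, as a careful person would: the job done as asked, in the order asked, and still so for the second after the job is handed in, with the robot touching nothing.
It also fails if it takes over 72 s, if anything falls off the work surface, if the arm or the gripper's body presses on something with over 40 N, if the wrist force passes 120 N, or if a joint passes its speed limit or range.

## Working session

There is one attempt and no reset: what is moved stays moved. The work goes in short steps, Python scripts to look and compute and a shell command to move; the robot and the scene stay as the last step left them, time stands still between calls to the robot, and variables do not carry over. Pictures are saved under pics/ and viewed, at most 10 in all, crops included, and the job is handed in when it is done.

```bash
mkdir -p pics
python3 - <<'E'
from station import manip
import cv2,numpy as np
for n in("scene","top"):
    im,d=manip.capture(n); cv2.imwrite(f"pics/{n}0.png",im[:,:,::-1]); np.savez(f"{n}0.npz",im=im,d=d)
    print(n,manip.camera_info(n))
print(manip.state())
E
```

```text
scene {'fx': 349.04006017597425, 'fy': 349.04006017597425, 'cx': 250.23045394919242, 'cy': 187.8801589037362, 'R': array([[ 0.68585266,  0.72759716,  0.01443959],
       [ 0.47155024, -0.42920814, -0.77033807],
       [-0.5542982 ,  0.5351474 , -0.63747216]]), 't': array([-0.44987243, -0.21051573,  1.32029094])}
top {'fx': 417.3194864338835, 'fy': 417.3194864338835, 'cx': 256.6764870663016, 'cy': 190.22537923018174, 'R': array([[ 1.76879326e-03, -9.99988518e-01, -4.45361173e-03],
       [-9.77508020e-01, -7.89766352e-04, -2.10896768e-01],
       [ 2.10890829e-01,  4.72647396e-03, -9.77498194e-01]]), 't': array([0.04992843, 0.65525438, 1.01661832])}
{'t': 0.1, 'qpos': array([ 1.13047689,  0.61580751, -0.01261691,  1.42476321,  0.00809672,
        1.10343028, -0.04039264]), 'joint_vel': array([ 2.16942003e-03, -1.88789303e-03,  2.06562295e-05, -3.87540638e-03,
       -4.30610772e-04, -7.11689437e-04,  1.20570197e-04]), 'joint_torque': array([ 5.86450988e-04, -4.70380640e+01,  2.60205902e-01, -1.71570325e+01,
        1.00345962e-02,  5.84908106e-03,  1.15629030e-05]), 'ee_pos': array([ 0.26109807, -0.59448284,  0.2302556 ]), 'eef_rot': array([-3.07230749e+00, -6.45035267e-01,  8.02637778e-04]), 'force': array([-0.08426886,  0.01799285,  0.32025224]), 'wrist_torque': array([ 0.01744902, -0.01671613,  0.01043154]), 'grip_force': 0.0, 'finger_gap': 0.085258851401796}
```

View pics/top0.png

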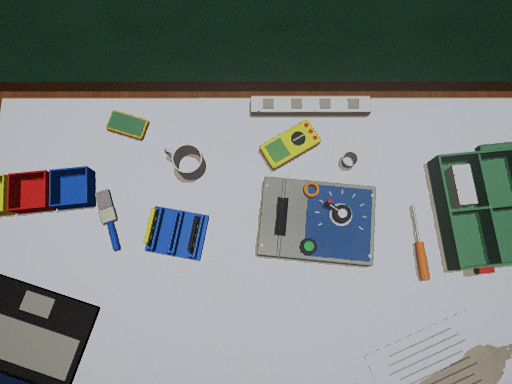

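View pics/scene0.png

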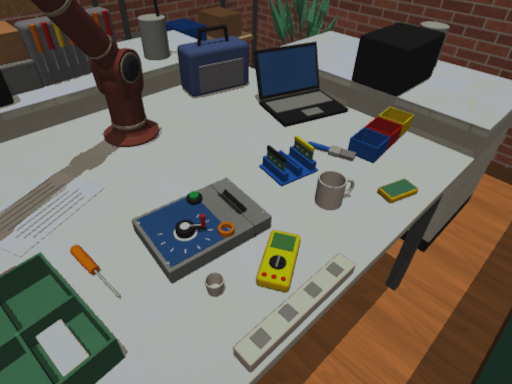

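The top view has the rack at about (177,233), with the yellow card at (151,226) and the black one at (195,235). The tester is at about (317,221): slot (281,216), hub (341,214), peg (328,203), green button (308,246), tape (311,189). The scene view agrees.

```bash
cat > h.py <<'E'
from station import manip
import cv2,numpy as np
from scipy.spatial.transform import Rotation as Ro
def cloud(n,d):
    c=manip.camera_info(n); v,u=np.mgrid[:384,:512]
    P=np.stack([(u-c['cx'])/c['fx']*d,(v-c['cy'])/c['fy']*d,d],-1)
    W=(P-c['t'])@c['R']; W[d<=0]=np.nan; return W
def ray(n,uv,z):
    c=manip.camera_info(n); uv=np.atleast_2d(uv).astype(float)
    D=np.c_[(uv[:,0]-c['cx'])/c['fx'],(uv[:,1]-c['cy'])/c['fy'],np.ones(len(uv))]@c['R']
    o=-c['R'].T@c['t']; return o+D*((z-o[2])/D[:,2])[:,None]
def mask(im,h0,h1,s=100,v=60):
    H=cv2.cvtColor(im,cv2.COLOR_RGB2HSV); return (H[...,0]>=h0)&(H[...,0]<=h1)&(H[...,1]>=s)&(H[...,2]>=v)
def box(m,u0,u1,v0,v1):
    o=np.zeros_like(m);o[v0:v1,u0:u1]=m[v0:v1,u0:u1];return o
def rect(P):
    (c,(w,h),a)=cv2.minAreaRect((P[:,:2]*1000).astype(np.float32)); 
    b=cv2.boxPoints((c,(w,h),a)); e=[b[1]-b[0],b[2]-b[1]]; e=max(e,key=np.linalg.norm)
    if e[0]<0:e=-e
    return np.round(c,1),sorted([round(w,1),round(h,1)]),round(np.degrees(np.arctan2(e[1],e[0])),2)
E
python3 - <<'E'
from h import *
def px(m): v,u=np.nonzero(m); return np.c_[u,v]
for n,B in(("top",dict(card=(140,165,200,250),rack=(140,215,200,265),green=(295,320,235,258),peg=(318,336,192,212),tape=(300,322,178,198))),("scene",dict(card=(285,320,130,165),rack=(250,325,140,190),green=(183,205,188,206),peg=(193,212,208,235),tape=(215,240,218,240)))):
    f=np.load(n+"0.npz");im,d=f['im'],f['d'];W=cloud(n,d)
    hs=dict(card=(22,35),rack=(100,120),green=(45,85),peg=(0,6),tape=(8,20))
    for k,b in B.items():
        m=box(mask(im,*hs[k]),*b)
        if k=='peg': m|=box(mask(im,172,180),*b)
        p=W[m];p=p[~np.isnan(p[:,0])]
        print(n,k,m.sum(),np.round(np.median(p,0)*1000,1),np.round(np.percentile(p[:,2],[5,50,95])*1000), rect(p), 'px',np.round(px(m).mean(0),1))
        if k=='card': 
            q=p[p[:,2]>.080];print('  top pts',len(q),rect(q),q.mean(0))
        if k=='rack' :
            q=p[(p[:,2]>.034)&(p[:,2]<.046)];print('  ',rect(q))
    t=np.nan_to_num(W);m=(abs(t[...,2]-.045)<.004)
    m=box(m,*((250,385,170,275) if n=='top' else (125,280,175,280)))
    m=cv2.morphologyEx(m.astype(np.uint8),cv2.MORPH_OPEN,np.ones((3,3)))>0
    print(n,'case top',m.sum(),rect(W[m]))
    if n=='top':
        m=box((t[...,2]>.05)&(t[...,2]<.062),268,296,175,262);print('lips',m.sum(),rect(W[m]))
s=manip.state();print(Ro.from_rotvec(s['eef_rot']).as_matrix().round(3))
E
python3 - <<'E'
import sys;sys.path.insert(0,'.')
import cv2,numpy as np
im=np.load('top0.npz')['im'][165:275,130:390,::-1]
cv2.imwrite('pics/topz.png',cv2.resize(im,None,fx=3,fy=3,interpolation=cv2.INTER_CUBIC))
E
```

```text
top card 154 [559.3 321.1  86.2] [78. 86. 90.] (array([561.9, 321.3]), [9.6, 87.2], np.float32(-10.36)) px [149.5 225.6]
  top pts 139 (array([561.9, 321.3]), [9.6, 87.2], np.float32(-10.36)) [0.56023362 0.32131003 0.08644299]
top rack 1967 [547.6 261.7   8.8] [ 4.  9. 41.] (array([551.6, 266.8]), [122.3, 151.2], np.float32(80.0)) px [177.7 233.5]
   (array([551. , 266.9]), [115.8, 130.8], np.float32(80.08))
top green 91 [511.6 -80.2  66. ] [62. 66. 69.] (array([511.6, -80.7]), [25.8, 26.5], np.float32(-85.79)) px [308.4 245.6]
top peg 20 [ 621.6 -131.7   97.7] [ 84.  98. 100.] (array([ 620.7, -132. ]), [8.8, 11.0], np.float32(-45.66)) px [329.  201.4]
top tape 120 [661.4 -92.7  58.6] [55. 59. 63.] (array([661. , -92.2]), [37.6, 38.7], np.float32(-0.41)) px [311.  188.8]
top case top 6798 (array([ 581.3, -107.6]), [209.1, 299.5], np.float32(84.44))
lips 188 (array([589. , -13.2]), [35.5, 124.4], np.float32(-11.14))
scene card 107 [567.6 319.8  83.5] [72. 83. 89.] (array([565.6, 320.9]), [9.5, 88.7], np.float32(-10.27)) px [304.2 143.3]
  top pts 76 (array([565.6, 320.9]), [9.5, 88.7], np.float32(-10.27)) [0.56977375 0.31940297 0.08551288]
scene rack 1170 [573.5 256.4  19.9] [ 6. 20. 41.] (array([563.9, 316.1]), [127.2, 253.4], np.float32(81.96)) px [291.  165.7]
   (array([555.7, 265.3]), [113.9, 127.9], np.float32(80.25))
scene green 57 [518.6 -84.3  66.6] [62. 67. 69.] (array([517.1, -81.1]), [20.6, 23.6], np.float32(88.99)) px [193.5 194.8]
scene peg 52 [ 628.  -134.4   85.9] [66. 86. 99.] (array([ 626.6, -134. ]), [8.9, 10.1], np.float32(-12.63)) px [202.3 219.8]
scene tape 186 [667.2 -93.1  58.4] [48. 58. 61.] (array([666.5, -93.2]), [38.9, 40.7], np.float32(-73.93)) px [226.1 228.7]
scene case top 5632 (array([ 584.5, -106.4]), [212.9, 300.9], np.float32(84.39))
[[ 0.916  0.402 -0.001]
 [ 0.402 -0.916  0.002]
 [-0.    -0.002 -1.   ]]
```

View pics/topz.png

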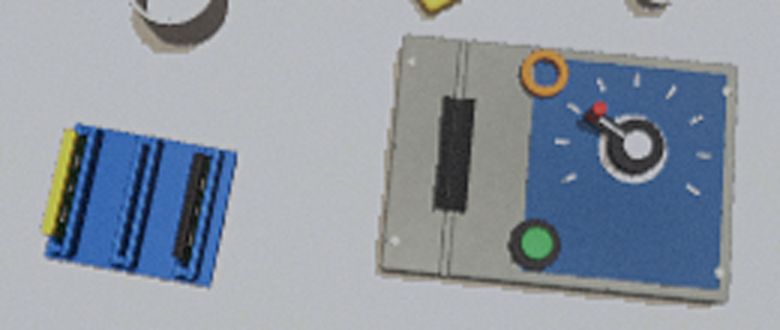

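Rack is at about (0.553, 0.266), yaw −10°. Tester is at about (0.5825, −0.107), yaw −5.6°. The selector arm points about 60° from the tester's x axis, so it stands at 1.047 and the target is 3.14. Moving to above the card.

```bash
python3 -m inch '[{"x":0.5,"y":0.5,"z":0.1,"yaw":-0.5},{"x":1,"y":1,"z":0.15,"yaw":-1},{"x":1,"y":1,"z":0.15,"yaw":-1},{"x":1,"y":1,"z":0.15,"yaw":-1},{"x":1,"y":1,"z":0.15,"yaw":-1},{"x":1,"y":1,"z":0.15,"yaw":-1}]'
python3 -m inch '[{"x":0.5,"y":1,"yaw":-0.18},{"x":0.5,"y":1,"yaw":-0.18},{"x":0.5,"y":1,"yaw":-0.18},{"x":0.5,"y":1,"yaw":-0.18}]'
python3 -m inch '[{"y":1},{"y":1},{"y":1},{"y":1}]'
python3 -m inch '[{"y":1},{"y":1},{"y":1},{"y":1}]'
python3 -m inch '[{"x":0.02,"y":0.55},{"x":0.02,"y":0.55},{"x":0.02,"y":0.55},{"x":0.02,"y":0.55,"z":-0.25},{"x":0.02,"y":0.55,"z":-0.4},{"x":0.02,"y":0.55,"z":-0.4}]'
python3 - <<'E'
from h import *
s=manip.state();print(s['ee_pos'],Ro.from_rotvec(s['eef_rot']).as_matrix().round(3))
E
```

```text
[ 0.26109807 -0.59448284  0.2302556 ] [[ 0.916  0.402 -0.001]
 [ 0.402 -0.916  0.002]
 [-0.    -0.002 -1.   ]]invalid input at $[0]: expected keys x, y, z, yaw, grip
invalid input at $[0]: expected keys x, y, z, yaw, grip
invalid input at $[0]: expected keys x, y, z, yaw, grip
invalid input at $[0]: expected keys x, y, z, yaw, grip
invalid input at $[0]: expected keys x, y, z, yaw, grip
```

```bash
python3 -m inch '[{"x":0.5,"y":0.5,"z":0.1,"yaw":-0.5,"grip":0},{"x":1,"y":1,"z":0.15,"yaw":-1,"grip":0},{"x":1,"y":1,"z":0.15,"yaw":-1,"grip":0},{"x":1,"y":1,"z":0.15,"yaw":-1,"grip":0},{"x":1,"y":1,"z":0.15,"yaw":-1,"grip":0},{"x":1,"y":1,"z":0.15,"yaw":-1,"grip":0}]'
python3 -m inch '[{"x":0.5,"y":1,"z":0,"yaw":-0.18,"grip":0},{"x":0.5,"y":1,"z":0,"yaw":-0.18,"grip":0},{"x":0.5,"y":1,"z":0,"yaw":-0.18,"grip":0},{"x":0.5,"y":1,"z":0,"yaw":-0.18,"grip":0}]'
```

```text
t: 0.85
ee_pos: [0.4647, -0.3911, 0.2609]
eef_rot: [-3.137, 0.123, -0.002]
force: [-0.7, -1.0, 0.0]
finger_gap: 0.0854
grip_force: 0.0
t: 1.35
ee_pos: [0.5619, -0.1927, 0.2608]
eef_rot: [-3.129, 0.273, 0.001]
force: [-0.0, -0.3, -1.6]
finger_gap: 0.0854
grip_force: 0.0
```

```bash
python3 -m inch '[{"x":0,"y":1,"z":0,"yaw":0,"grip":0},{"x":0,"y":1,"z":0,"yaw":0,"grip":0},{"x":0,"y":1,"z":0,"yaw":0,"grip":0},{"x":0,"y":1,"z":0,"yaw":0,"grip":0}]'
python3 -m inch '[{"x":0,"y":1,"z":0,"yaw":0,"grip":0},{"x":0,"y":1,"z":0,"yaw":0,"grip":0},{"x":0,"y":1,"z":0,"yaw":0,"grip":0},{"x":0,"y":1,"z":0,"yaw":0,"grip":0}]'
python3 -m inch '[{"x":0.01,"y":0.57,"z":0,"yaw":0,"grip":0.3},{"x":0.01,"y":0.57,"z":0,"yaw":0,"grip":0.3},{"x":0.01,"y":0.57,"z":-0.2,"yaw":0,"grip":0.3},{"x":0.01,"y":0.57,"z":-0.6,"yaw":0,"grip":0.3},{"x":0.01,"y":0.57,"z":-0.6,"yaw":0,"grip":0.3},{"x":0.01,"y":0.57,"z":-0.6,"yaw":0,"grip":0.3},{"x":0.01,"y":0.57,"z":-0.6,"yaw":0,"grip":0.3}]'
python3 - <<'E'
from h import *
im,d=manip.capture("scene");a=im[70:220,210:360,::-1]
cv2.imwrite("pics/s1.png",cv2.resize(a,None,fx=4,fy=4,interpolation=cv2.INTER_CUBIC))
E
```

```text
t: 1.85
ee_pos: [0.5607, 0.0096, 0.2608]
eef_rot: [-3.128, 0.265, 0.002]
force: [0.5, -0.7, -0.1]
finger_gap: 0.0856
grip_force: 0.0
t: 2.35
ee_pos: [0.5605, 0.209, 0.2605]
eef_rot: [-3.128, 0.267, 0.003]
force: [-0.4, -0.6, -0.4]
finger_gap: 0.0853
grip_force: 0.0
t: 3.22
ee_pos: [0.5655, 0.319, 0.144]
eef_rot: [-3.127, 0.278, -0.007]
force: [0.3, 0.6, 1.0]
finger_gap: 0.0598
grip_force: 0.0
```

View pics/s1.png

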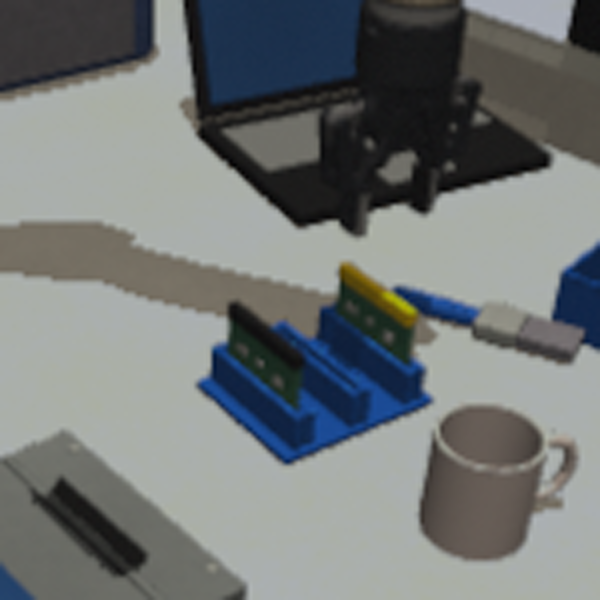

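The fingers straddle the yellow strip, at crop (380,290). Descending and gripping.

```bash
python3 -m inch '[{"x":-0.01,"y":0.01,"z":-0.2,"yaw":0,"grip":0.3},{"x":-0.01,"y":0.01,"z":-0.4,"yaw":0,"grip":0.3},{"x":-0.01,"y":0.01,"z":-0.4,"yaw":0,"grip":0.3},{"x":-0.01,"y":0.01,"z":-0.4,"yaw":0,"grip":0.3}]'
python3 -m inch '[{"x":0,"y":0,"z":0,"yaw":0,"grip":0.7},{"x":0,"y":0,"z":0,"yaw":0,"grip":0.8},{"x":0,"y":0,"z":0,"yaw":0,"grip":0.9},{"x":0,"y":0,"z":0,"yaw":0,"grip":1},{"x":0,"y":0,"z":0,"yaw":0,"grip":1},{"x":0,"y":0,"z":0,"yaw":0,"grip":1},{"x":0,"y":0,"z":0,"yaw":0,"grip":1},{"x":0,"y":0,"z":0,"yaw":0,"grip":1}]'
```

```text
t: 3.78
ee_pos: [0.5632, 0.3217, 0.0639]
eef_rot: [-3.127, 0.276, -0.006]
force: [-0.8, -0.4, -0.0]
finger_gap: 0.0597
grip_force: 0.0
t: 4.78
ee_pos: [0.562, 0.3215, 0.0624]
eef_rot: [-3.128, 0.276, -0.003]
force: [-1.0, 0.1, 5.1]
finger_gap: 0.0088
grip_force: 59.1
```

```bash
python3 -m inch '[{"x":0,"y":0,"z":0.1,"yaw":0,"grip":1},{"x":0,"y":0,"z":0.25,"yaw":0,"grip":1},{"x":0,"y":0,"z":0.4,"yaw":0,"grip":1},{"x":0,"y":0,"z":0.65,"yaw":0,"grip":1},{"x":0,"y":0,"z":0.65,"yaw":0,"grip":1},{"x":0,"y":0,"z":0.65,"yaw":0,"grip":1}]'
python3 - <<'E'
from h import *
im,d=manip.capture("scene");a=im[70:220,210:360,::-1]
cv2.imwrite("pics/s2.png",cv2.resize(a,None,fx=4,fy=4,interpolation=cv2.INTER_CUBIC))
E
```

```text
t: 5.52
ee_pos: [0.5606, 0.3203, 0.1903]
eef_rot: [3.128, -0.276, -0.003]
force: [-0.5, 0.2, -1.3]
finger_gap: 0.0086
grip_force: 58.9
```

View pics/s2.png

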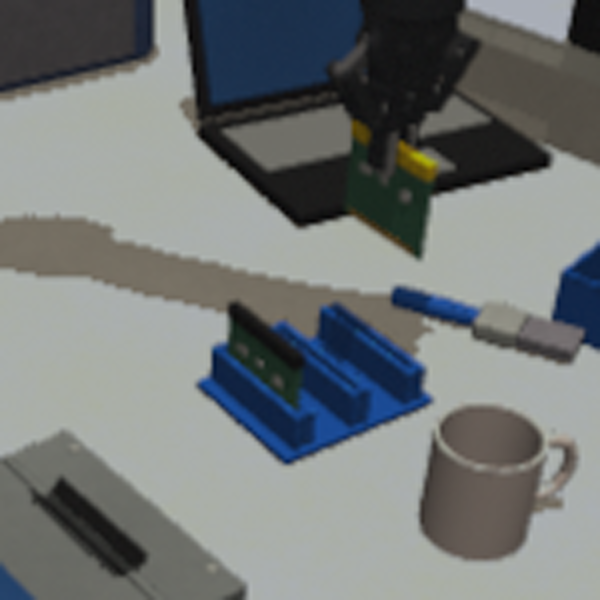

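The card hangs clear at crop (390,190), and the black one is still racked. Moving over the dock.

```bash
python3 -m inch '[{"x":0.02,"y":-0.1,"z":0,"yaw":0.05,"grip":1},{"x":0.03,"y":-0.25,"z":0,"yaw":0.08,"grip":1},{"x":0.05,"y":-0.45,"z":0,"yaw":0.1,"grip":1},{"x":0.06,"y":-0.65,"z":0,"yaw":0.15,"grip":1},{"x":0.08,"y":-0.85,"z":0,"yaw":0.15,"grip":1},{"x":0.09,"y":-1,"z":0,"yaw":0.15,"grip":1},{"x":0.09,"y":-1,"z":0,"yaw":0.15,"grip":1}]'
python3 -m inch '[{"x":0.02,"y":-0.15,"z":0,"yaw":0,"grip":1},{"x":0.04,"y":-0.35,"z":0,"yaw":0,"grip":1},{"x":0.05,"y":-0.5,"z":0,"yaw":0,"grip":1},{"x":0.06,"y":-0.6,"z":0,"yaw":0,"grip":1},{"x":0.06,"y":-0.66,"z":0,"yaw":0,"grip":1},{"x":0.06,"y":-0.66,"z":-0.1,"yaw":0,"grip":1},{"x":0.06,"y":-0.66,"z":-0.25,"yaw":0,"grip":1},{"x":0.06,"y":-0.66,"z":-0.25,"yaw":0,"grip":1},{"x":0.06,"y":-0.66,"z":-0.25,"yaw":0,"grip":1}]'
python3 - <<'E'
from h import *
for n,b in(("top",(230,340,150,260)),("scene",(170,280,120,230))):
    im,d=manip.capture(n);W=cloud(n,d)
    m=box(mask(im,22,35),*b);p=W[m];p=p[p[:,2]>.1]
    print(n,len(p),rect(p),np.percentile(p[:,2],[5,50,95]))
    a=im[b[2]:b[3],b[0]:b[1],::-1]
    cv2.imwrite(f"pics/{n}3.png",cv2.resize(a,None,fx=5,fy=5,interpolation=cv2.INTER_CUBIC))
E
```

```text
t: 6.45
ee_pos: [0.5788, 0.1163, 0.1896]
eef_rot: [3.133, -0.169, -0.005]
force: [-0.3, -0.1, -1.1]
finger_gap: 0.0088
grip_force: 58.8
t: 7.58
ee_pos: [0.5921, -0.0101, 0.1421]
eef_rot: [-3.137, 0.157, -0.002]
force: [0.3, -0.4, -0.7]
finger_gap: 0.0086
grip_force: 58.8
top 5 (array([628.1,  12.2]), [0.3, 35.0], np.float32(84.28)) [0.44503446 0.45846856 0.45983609]
scene 79 (array([618.9, -13.4]), [9.5, 42.6], np.float32(-7.09)) [0.150593   0.16609207 0.16878274]
```

View pics/scene3.png

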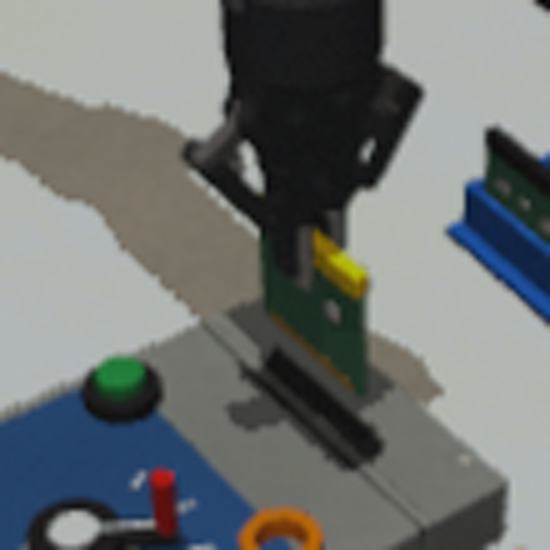

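The card hangs just above the slot, about 2 mm too far in +y. Correcting that and lowering in stages.

```bash
python3 -m inch '[{"x":0,"y":-0.01,"z":-0.05,"yaw":0,"grip":1},{"x":0,"y":-0.01,"z":-0.12,"yaw":0,"grip":1},{"x":0,"y":-0.01,"z":-0.18,"yaw":0,"grip":1},{"x":0,"y":-0.01,"z":-0.18,"yaw":0,"grip":1}]'
python3 -m inch '[{"x":0,"y":0,"z":-0.03,"yaw":0,"grip":1},{"x":0,"y":0,"z":-0.06,"yaw":0,"grip":1},{"x":0,"y":0,"z":-0.06,"yaw":0,"grip":1}]'
```

```text
t: 8.18
ee_pos: [0.5902, -0.013, 0.1036]
eef_rot: [3.138, -0.159, -0.006]
force: [-0.5, 0.7, -0.3]
finger_gap: 0.0089
grip_force: 58.8
t: 8.55
ee_pos: [0.591, -0.013, 0.0928]
eef_rot: [-3.138, 0.159, 0.002]
force: [-0.1, 0.3, -0.2]
finger_gap: 0.0086
grip_force: 58.8
```

```bash
python3 -m inch '[{"x":0,"y":0,"z":-0.03,"yaw":0,"grip":1},{"x":0,"y":0,"z":-0.06,"yaw":0,"grip":1},{"x":0,"y":0,"z":-0.09,"yaw":0,"grip":1},{"x":0,"y":0,"z":-0.11,"yaw":0,"grip":1},{"x":0,"y":0,"z":-0.11,"yaw":0,"grip":1}]'
python3 -m inch '[{"x":0,"y":0,"z":-0.01,"yaw":0,"grip":1},{"x":0,"y":0,"z":-0.01,"yaw":0,"grip":1}]'
```

```text
t: 9.18
ee_pos: [0.5911, -0.0131, 0.0709]
eef_rot: [3.138, -0.159, -0.001]
force: [0.3, -0.4, -0.0]
finger_gap: 0.009
grip_force: 58.8
t: 9.43
ee_pos: [0.5915, -0.0131, 0.0694]
eef_rot: [-3.137, 0.159, -0.001]
force: [0.1, 0.0, -1.2]
finger_gap: 0.009
grip_force: 59.0
```

```bash
python3 -m inch '[{"x":0,"y":0,"z":-0.01,"yaw":0,"grip":1},{"x":0,"y":0,"z":-0.01,"yaw":0,"grip":1}]'
python3 -m inch '[{"x":0,"y":0,"z":-0.008,"yaw":0,"grip":1},{"x":0,"y":0,"z":-0.008,"yaw":0,"grip":1}]'
```

```text
t: 9.68
ee_pos: [0.5916, -0.0131, 0.0693]
eef_rot: [-3.137, 0.159, -0.002]
force: [-3.0, 0.3, 9.9]
finger_gap: 0.0094
grip_force: 60.4
t: 9.93
ee_pos: [0.5916, -0.0131, 0.0693]
eef_rot: [-3.137, 0.159, -0.002]
force: [-6.3, -0.7, 18.3]
finger_gap: 0.009
grip_force: 61.6
```

Card seated: it bottomed at the expected height with 18 N. Unload, release and rise.

```bash
python3 -m inch '[{"x":0,"y":0,"z":0.015,"yaw":0,"grip":1},{"x":0,"y":0,"z":0.015,"yaw":0,"grip":0.7},{"x":0,"y":0,"z":0.015,"yaw":0,"grip":0.4},{"x":0,"y":0,"z":0.015,"yaw":0,"grip":0.4},{"x":0,"y":0,"z":0.015,"yaw":0,"grip":0.4},{"x":0,"y":0,"z":0.015,"yaw":0,"grip":0.4}]'
python3 -m inch '[{"x":0,"y":0,"z":0.15,"yaw":0,"grip":0.4},{"x":0,"y":0,"z":0.4,"yaw":0,"grip":0.4},{"x":0,"y":0,"z":0.5,"yaw":0,"grip":0.4},{"x":0,"y":0,"z":0.5,"yaw":0,"grip":0.4}]'
python3 -m inch '[{"x":0,"y":-0.3,"z":0,"yaw":0.3,"grip":0.6},{"x":0.1,"y":-0.5,"z":0,"yaw":0.7,"grip":0.6},{"x":0.15,"y":-0.6,"z":0,"yaw":1,"grip":0.6},{"x":0.15,"y":-0.6,"z":0,"yaw":1,"grip":0.6},{"x":0.15,"y":-0.6,"z":0,"yaw":1,"grip":0.6}]'
python3 - <<'E'
from h import *
im,d=manip.capture("scene");W=cloud("scene",d);b=(170,280,120,240)
m=box(mask(im,22,35),*b);p=W[m];p=p[(p[:,2]>.06)&(p[:,2]<.12)]
print(len(p),rect(p),np.percentile(p[:,2],[5,50,95]),manip.state()['qpos'].round(2))
a=im[150:270,150:280,::-1]
cv2.imwrite("pics/s4.png",cv2.resize(a,None,fx=5,fy=5,interpolation=cv2.INTER_CUBIC)[:600])
E
```

```text
t: 10.68
ee_pos: [0.5913, -0.0131, 0.0685]
eef_rot: [-3.138, 0.159, 0.0]
force: [0.6, -0.6, -0.4]
finger_gap: 0.0511
grip_force: 0.0
t: 11.18
ee_pos: [0.5925, -0.0131, 0.1705]
eef_rot: [-3.137, 0.159, -0.007]
force: [0.0, -0.2, -0.0]
finger_gap: 0.0511
grip_force: 0.0
t: 11.8
ee_pos: [0.6204, -0.131, 0.1675]
eef_rot: [-3.077, -0.621, 0.003]
force: [-0.4, 0.3, -0.1]
finger_gap: 0.0342
grip_force: 0.0
153 (array([595.8, -13.1]), [9.3, 90.2], np.float32(-6.51)) [0.07714352 0.09283445 0.09629538] [ 0.25  0.65 -0.13  1.55  0.09  0.95 -1.08]
```

View pics/s4.png

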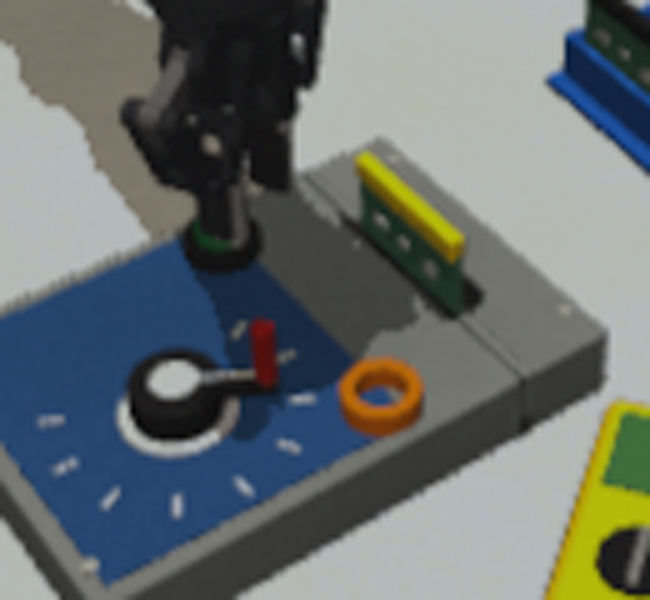

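The card stands home, with its strip top at 0.095. The gripper is near the peg, at crop (262,355). Turning another 0.5 rad, then descending astride the peg.

```bash
python3 -m inch '[{"x":0.01,"y":0,"z":0,"yaw":0.4,"grip":0.6},{"x":0.01,"y":0,"z":0,"yaw":0.8,"grip":0.6},{"x":0.01,"y":0,"z":0,"yaw":1,"grip":0.6},{"x":0.01,"y":0,"z":-0.15,"yaw":1,"grip":0.6},{"x":0.01,"y":0,"z":-0.27,"yaw":1,"grip":0.6},{"x":0.01,"y":0,"z":-0.27,"yaw":1,"grip":0.6}]'
python3 - <<'E'
from h import *
im,d=manip.capture("scene")
a=im[150:270,150:280,::-1]
cv2.imwrite("pics/s5.png",cv2.resize(a,None,fx=5,fy=5,interpolation=cv2.INTER_CUBIC)[:600])
E
```

```text
t: 12.6
ee_pos: [0.6215, -0.1309, 0.1128]
eef_rot: [-2.825, -1.366, 0.006]
force: [-0.2, -0.7, -0.1]
finger_gap: 0.0339
grip_force: 0.0
```

View pics/s5.png

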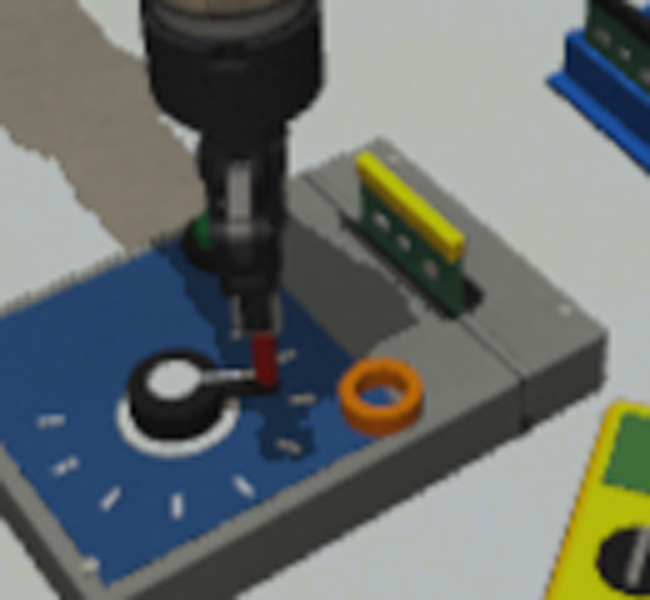

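The fingers are astride the peg's top, at crop (262,350). Going down and narrowing to about 20 mm.

```bash
python3 -m inch '[{"x":0,"y":0,"z":-0.1,"yaw":0,"grip":0.6},{"x":0,"y":0,"z":-0.2,"yaw":0,"grip":0.6},{"x":0,"y":0,"z":-0.2,"yaw":0,"grip":0.6},{"x":0,"y":0,"z":-0.2,"yaw":0,"grip":0.78},{"x":0,"y":0,"z":-0.2,"yaw":0,"grip":0.78},{"x":0,"y":0,"z":-0.2,"yaw":0,"grip":0.78}]'
python3 - <<'E'
import numpy as np
# yaw from 51.6 -> arm angles; tool path around axis from current peg
ax=np.array([596.6,-168.7]);a0=54.4
for a in range(0,141,10):
    th=np.radians(a0-a);print(a,(ax+45*np.array([np.cos(th),np.sin(th)])).round(1),((45*np.array([np.cos(th)-np.cos(np.radians(a0)),np.sin(th)-np.sin(np.radians(a0))]))/200).round(3),round(-np.radians(a)/.5,3))
E
```

```text
t: 13.4
ee_pos: [0.6239, -0.1332, 0.0756]
eef_rot: [2.829, 1.364, 0.002]
force: [0.2, -0.3, 0.0]
finger_gap: 0.0194
grip_force: 0.0
0 [ 622.8 -132.1] [0. 0.] -0.0
10 [ 628.8 -137.2] [ 0.03  -0.026] -0.349
20 [ 633.7 -143.3] [ 0.055 -0.056] -0.698
30 [ 637.6 -150.1] [ 0.074 -0.09 ] -1.047
40 [ 640.2 -157.5] [ 0.087 -0.127] -1.396
50 [ 641.5 -165.2] [ 0.093 -0.166] -1.745
60 [ 641.4 -173.1] [ 0.093 -0.205] -2.094
70 [ 639.9 -180.8] [ 0.086 -0.243] -2.443
80 [ 637.2 -188.1] [ 0.072 -0.28 ] -2.793
90 [ 633.2 -194.9] [ 0.052 -0.314] -3.142
100 [ 628.1 -200.9] [ 0.026 -0.344] -3.491
110 [ 622.  -205.8] [-0.004 -0.369] -3.84
120 [ 615.2 -209.7] [-0.038 -0.388] -4.189
130 [ 607.8 -212.3] [-0.075 -0.401] -4.538
140 [ 600.1 -213.6] [-0.114 -0.407] -4.887
```

```bash
python3 -m inch '[{"x":0.021,"y":-0.018,"z":0,"yaw":-0.24,"grip":0.78},{"x":0.04,"y":-0.037,"z":0,"yaw":-0.49,"grip":0.78},{"x":0.057,"y":-0.059,"z":0,"yaw":-0.73,"grip":0.78},{"x":0.071,"y":-0.084,"z":0,"yaw":-0.98,"grip":0.78},{"x":0.071,"y":-0.084,"z":0,"yaw":-0.98,"grip":0.78}]'
python3 -m inch '[{"x":0.01,"y":-0.024,"z":0,"yaw":-0.24,"grip":0.78},{"x":0.018,"y":-0.051,"z":0,"yaw":-0.49,"grip":0.78},{"x":0.022,"y":-0.078,"z":0,"yaw":-0.73,"grip":0.78},{"x":0.023,"y":-0.105,"z":0,"yaw":-0.98,"grip":0.78},{"x":0.023,"y":-0.105,"z":0,"yaw":-0.98,"grip":0.78}]'
```

```text
t: 14.02
ee_pos: [0.6378, -0.1502, 0.0749]
eef_rot: [3.075, 0.639, 0.001]
force: [0.4, 0.7, -0.3]
finger_gap: 0.019
grip_force: 0.0
t: 14.65
ee_pos: [0.6424, -0.171, 0.075]
eef_rot: [3.139, -0.122, 0.001]
force: [0.1, -0.2, 0.8]
finger_gap: 0.0187
grip_force: 0.0
```

```bash
python3 -m inch '[{"x":-0.001,"y":-0.027,"z":0,"yaw":-0.24,"grip":0.78},{"x":-0.007,"y":-0.054,"z":0,"yaw":-0.49,"grip":0.78},{"x":-0.016,"y":-0.08,"z":0,"yaw":-0.73,"grip":0.78},{"x":-0.028,"y":-0.104,"z":0,"yaw":-0.98,"grip":0.78},{"x":-0.028,"y":-0.104,"z":0,"yaw":-0.98,"grip":0.78}]'
python3 -m inch '[{"x":-0.015,"y":-0.024,"z":0,"yaw":-0.24,"grip":0.78},{"x":-0.034,"y":-0.045,"z":0,"yaw":-0.49,"grip":0.78},{"x":-0.054,"y":-0.064,"z":0,"yaw":-0.73,"grip":0.78},{"x":-0.076,"y":-0.08,"z":0,"yaw":-0.98,"grip":0.78},{"x":-0.076,"y":-0.08,"z":0,"yaw":-0.98,"grip":0.78}]'
python3 -m inch '[{"x":-0.013,"y":-0.008,"z":0,"yaw":-0.14,"grip":0.78},{"x":-0.024,"y":-0.013,"z":0,"yaw":-0.24,"grip":0.78},{"x":-0.024,"y":-0.013,"z":0,"yaw":-0.24,"grip":0.6},{"x":-0.024,"y":-0.013,"z":0,"yaw":-0.24,"grip":0.6},{"x":-0.024,"y":-0.013,"z":0.2,"yaw":-0.24,"grip":0.6},{"x":-0.024,"y":-0.013,"z":0.5,"yaw":-0.24,"grip":0.6},{"x":-0.024,"y":-0.013,"z":0.5,"yaw":-0.24,"grip":0.6}]'
python3 - <<'E'
from h import *
for n,b in(("top",(300,390,170,260)),("scene",(130,260,180,270))):
    im,d=manip.capture(n);W=cloud(n,d);m=box(mask(im,0,6)|mask(im,172,180),*b)
    p=W[m];p=p[(p[:,2]>.06)&(p[:,2]<.105)]
    if len(p): print(n,len(p),rect(p),p.mean(0).round(4))
a=im[130:250,150:280,::-1]
cv2.imwrite("pics/s6.png",cv2.resize(a,None,fx=5,fy=5,interpolation=cv2.INTER_CUBIC)[:600])
E
```

```text
t: 15.28
ee_pos: [0.6386, -0.1857, 0.0748]
eef_rot: [-3.01, 0.872, -0.001]
force: [1.9, 5.5, -0.2]
finger_gap: 0.0186
grip_force: 2.2
t: 15.9
ee_pos: [0.6244, -0.2052, 0.075]
eef_rot: [-2.711, 1.579, -0.005]
force: [1.5, 0.1, 0.4]
finger_gap: 0.019
grip_force: 0.4
t: 16.77
ee_pos: [0.6199, -0.2126, 0.1808]
eef_rot: [-2.608, 1.747, -0.02]
force: [-0.3, 0.9, -1.1]
finger_gap: 0.0343
grip_force: 0.0
top 26 (array([ 614.4, -209. ]), [8.9, 12.0], np.float32(-41.49)) [ 0.6131 -0.2082  0.0921]
scene 59 (array([ 618.5, -211.4]), [8.9, 11.4], np.float32(30.99)) [ 0.6202 -0.2115  0.0856]
```

View pics/s6.png

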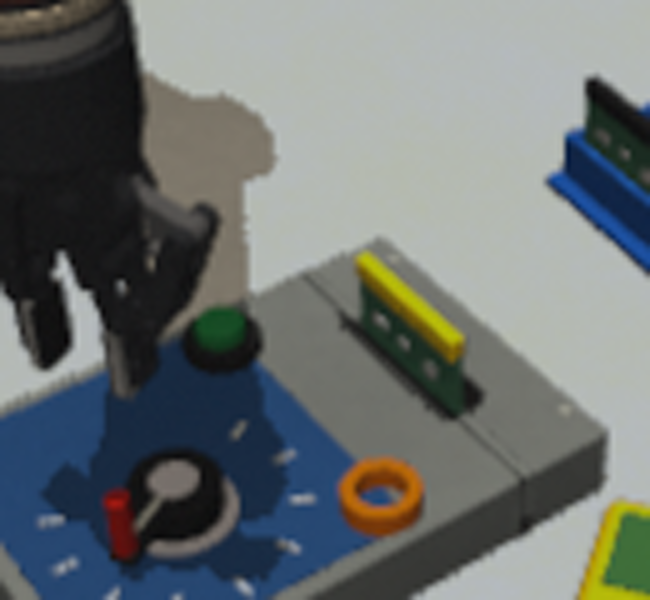

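The peg is at about (0.6165, −0.2103), or −59° in the tester frame, so the selector has turned exactly four clicks. The card is still home. Now the button, with the fingers shut.

```bash
python3 -m inch '[{"x":-0.2,"y":0.25,"z":0,"yaw":0,"grip":1},{"x":-0.4,"y":0.5,"z":0,"yaw":0,"grip":1},{"x":-0.535,"y":0.66,"z":0,"yaw":0,"grip":1},{"x":-0.535,"y":0.66,"z":0,"yaw":0,"grip":1},{"x":-0.535,"y":0.66,"z":-0.2,"yaw":0,"grip":1},{"x":-0.535,"y":0.66,"z":-0.4,"yaw":0,"grip":1},{"x":-0.535,"y":0.66,"z":-0.5,"yaw":0,"grip":1},{"x":-0.535,"y":0.66,"z":-0.5,"yaw":0,"grip":1}]'
```

```text
t: 17.88
ee_pos: [0.5082, -0.0791, 0.0724]
eef_rot: [2.606, -1.749, -0.007]
force: [0.3, -0.8, 0.7]
finger_gap: -0.0002
grip_force: 0.0
```

```bash
python3 -m inch '[{"x":0.023,"y":-0.005,"z":0,"yaw":0,"grip":1},{"x":0.023,"y":-0.005,"z":-0.03,"yaw":0,"grip":1},{"x":0.023,"y":-0.005,"z":-0.05,"yaw":0,"grip":1},{"x":0.023,"y":-0.005,"z":-0.06,"yaw":0,"grip":1},{"x":0.023,"y":-0.005,"z":-0.06,"yaw":0,"grip":1}]'
python3 -m inch '[{"x":0,"y":0,"z":-0.01,"yaw":0,"grip":1},{"x":0,"y":0,"z":-0.01,"yaw":0,"grip":1}]'
```

```text
t: 18.5
ee_pos: [0.515, -0.0795, 0.0632]
eef_rot: [-2.609, 1.749, -0.003]
force: [0.4, 0.0, 3.3]
finger_gap: 0.0001
grip_force: 1.8
t: 18.75
ee_pos: [0.515, -0.0795, 0.0611]
eef_rot: [-2.609, 1.749, -0.003]
force: [-0.2, 0.6, 5.0]
finger_gap: -0.0001
grip_force: 2.4
```

```bash
python3 -m inch '[{"x":0,"y":0,"z":-0.01,"yaw":0,"grip":1},{"x":0,"y":0,"z":-0.01,"yaw":0,"grip":1}]'
python3 -m inch '[{"x":0,"y":0,"z":-0.005,"yaw":0,"grip":1},{"x":0,"y":0,"z":-0.005,"yaw":0,"grip":1},{"x":0,"y":0,"z":-0.005,"yaw":0,"grip":1}]'
```

```text
t: 19.0
ee_pos: [0.515, -0.0795, 0.0609]
eef_rot: [-2.608, 1.749, -0.003]
force: [-2.8, -0.1, 18.8]
finger_gap: -0.0001
grip_force: 9.0
t: 19.38
ee_pos: [0.5151, -0.0795, 0.0608]
eef_rot: [-2.607, 1.748, -0.003]
force: [-3.1, 0.8, 24.3]
finger_gap: -0.0002
grip_force: 12.1
```

The button is fully in, hard against its stop. Letting go and retreating.

```bash
python3 -m inch '[{"x":0,"y":0,"z":0.05,"yaw":0,"grip":1},{"x":0,"y":0,"z":0.2,"yaw":0,"grip":1},{"x":0,"y":0,"z":0.5,"yaw":0,"grip":1},{"x":0,"y":0,"z":0.8,"yaw":0,"grip":1},{"x":0,"y":0,"z":0.8,"yaw":0,"grip":1}]'
python3 -m inch '[{"x":0,"y":-0.3,"z":0,"yaw":0,"grip":1},{"x":0,"y":-0.6,"z":0,"yaw":0,"grip":1},{"x":0,"y":-1,"z":0,"yaw":0,"grip":1},{"x":0,"y":-1,"z":0,"yaw":0,"grip":1},{"x":0,"y":-1,"z":0,"yaw":0,"grip":1},{"x":0,"y":-1,"z":0,"yaw":0,"grip":1}]'
python3 - <<'E'
from h import *
im,d=manip.capture("scene");W=cloud("scene",d)
for k,h,b in(("card",(22,35),(205,280,160,225)),("green",(45,85),(180,210,180,210)),("tape",(8,20),(215,240,218,240)),("peg",(0,6),(150,215,205,260))):
    p=W[box(mask(im,*h),*b)];p=p[(p[:,2]>.04)&(p[:,2]<.12)]
    print(k,len(p),rect(p) if len(p) else '',np.percentile(p[:,2],[50,95]).round(4) if len(p) else '')
cv2.imwrite("pics/s7.png",im[...,::-1])
E
```

```text
t: 20.0
ee_pos: [0.5162, -0.08, 0.2216]
eef_rot: [-2.606, 1.747, -0.012]
force: [-1.0, -0.2, -1.1]
finger_gap: 0.0002
grip_force: 0.0
t: 20.75
ee_pos: [0.5145, -0.2762, 0.2166]
eef_rot: [-2.611, 1.744, 0.005]
force: [-0.1, 0.4, 0.8]
finger_gap: -0.0001
grip_force: 0.0
card 155 (array([574.1,  -8.1]), [20.1, 132.4], np.float32(-13.83)) [0.0933 0.0966]
green 59 (array([518.2, -81.8]), [22.1, 23.5], np.float32(6.44)) [0.0665 0.0688]
tape 185 (array([666.3, -92.6]), [39.0, 39.3], np.float32(-82.47)) [0.0588 0.0615]
peg 52 (array([ 620.6, -210.8]), [8.4, 10.0], np.float32(72.17)) [0.0854 0.0998]
```

View pics/s7.png

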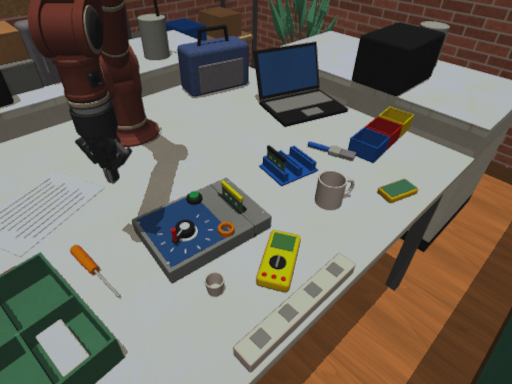

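The card is in the tester at (233,195), the peg is turned at (175,235), the button at (194,197) is back out, and nothing else has moved.

```bash
python3 -c "
from station import manip
print(manip.sign_off())"
```

```text
the job is handed in; nothing more can be done
None
```

The job is handed in: the yellow-strip card stands fully home in the tester, the selector was turned four clicks clockwise, and the start button was pressed fully in and released, with the other card and loose items left alone (about 21 s on the robot's clock).

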